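# Update the flip tags on the workshop's stock rack

## Task

Bring the stock tags up to date: with your fingertips, gently push over the flip tags that are wrong, so that the tag in front of each full bin shows its green face on top and the tag in front of each nearly empty bin shows its red face. Do not turn the tags that are already right, do not pinch any tag, and leave the bins and everything else on the bench standing where they are.

Things in the scene. Friction and masses are not known exactly. Their poses are not given: they have to be found in the camera images.
- rack: fixed grey steel bench rack, 540 mm wide (y), 283 mm deep: 16 mm high aluminium tag rail in front, four bins behind it. Origin on the bench under the rail's middle; x points from rail to bins; front edge x = -42 mm, back +243 mm. Four places at y = +187, +62, -62, -187 mm, each with one tag and one bin right behind it; which tag and bin are where varies
- tag_a (a joint): flip tag a: light plastic flap, 60 mm along its hinge pin, 53 mm from pin to rounded free edge, 4 mm thick; one face green with a white dot, one red with a white bar. 0 = upright; +0.785 = lying over to the robot's right (-y) at 45 degrees, green on top; -0.785 = over to the left (+y), red on top. Its weight holds it at either stop; pushed 0.3 rad past upright it drops over. Light to push (under 3 N)
- bracket_a: fixed black bracket of tag a on the rail. Origin in its underside, 16 mm above the bench, straight below the hinge pin's middle; the pin is 24 mm above the origin, along x (towards the bin behind); y to the left. It reaches 38 mm to front and back, 15 mm to each side, its top 45 mm above the bench; the bin's front wall is about 60 mm behind the origin
- edge_a (a point): middle of the free edge of tag a, 53 mm from the pin: 77 mm above the bench and 37 mm to the side of the pin when the tag lies over, 93 mm up when upright. The next tag's edge is never nearer than 40 mm
- tag_b (a joint): flip tag b: light plastic flap, 60 mm along its hinge pin, 53 mm from pin to rounded free edge, 4 mm thick; one face green with a white dot, one red with a white bar. 0 = upright; +0.785 = lying over to the robot's right (-y) at 45 degrees, green on top; -0.785 = over to the left (+y), red on top. Its weight holds it at either stop; pushed 0.3 rad past upright it drops over. Light to push (under 3 N)
- bracket_b: fixed black bracket of tag b on the rail. Origin in its underside, 16 mm above the bench, straight below the hinge pin's middle; the pin is 24 mm above the origin, along x (towards the bin behind); y to the left. It reaches 38 mm to front and back, 15 mm to each side, its top 45 mm above the bench; the bin's front wall is about 60 mm behind the origin
- edge_b (a point): middle of the free edge of tag b, 53 mm from the pin: 77 mm above the bench and 37 mm to the side of the pin when the tag lies over, 93 mm up when upright. The next tag's edge is never nearer than 40 mm
- tag_c (a joint): flip tag c: light plastic flap, 60 mm along its hinge pin, 53 mm from pin to rounded free edge, 4 mm thick; one face green with a white dot, one red with a white bar. 0 = upright; +0.785 = lying over to the robot's right (-y) at 45 degrees, green on top; -0.785 = over to the left (+y), red on top. Its weight holds it at either stop; pushed 0.3 rad past upright it drops over. Light to push (under 3 N)
- bracket_c: fixed black bracket of tag c on the rail. Origin in its underside, 16 mm above the bench, straight below the hinge pin's middle; the pin is 24 mm above the origin, along x (towards the bin behind); y to the left. It reaches 38 mm to front and back, 15 mm to each side, its top 45 mm above the bench; the bin's front wall is about 60 mm behind the origin
- edge_c (a point): middle of the free edge of tag c, 53 mm from the pin: 77 mm above the bench and 37 mm to the side of the pin when the tag lies over, 93 mm up when upright. The next tag's edge is never nearer than 40 mm
- tag_d (a joint): flip tag d: light plastic flap, 60 mm along its hinge pin, 53 mm from pin to rounded free edge, 4 mm thick; one face green with a white dot, one red with a white bar. 0 = upright; +0.785 = lying over to the robot's right (-y) at 45 degrees, green on top; -0.785 = over to the left (+y), red on top. Its weight holds it at either stop; pushed 0.3 rad past upright it drops over. Light to push (under 3 N)
- bracket_d: fixed black bracket of tag d on the rail. Origin in its underside, 16 mm above the bench, straight below the hinge pin's middle; the pin is 24 mm above the origin, along x (towards the bin behind); y to the left. It reaches 38 mm to front and back, 15 mm to each side, its top 45 mm above the bench; the bin's front wall is about 60 mm behind the origin
- edge_d (a point): middle of the free edge of tag d, 53 mm from the pin: 77 mm above the bench and 37 mm to the side of the pin when the tag lies over, 93 mm up when upright. The next tag's edge is never nearer than 40 mm
- bin_rivets: loose blue open-fronted stock bin, 155 mm deep, 102 mm wide, 75 mm high (front wall 38 mm), FULL: heaped with copper rivets. Origin under the centre of its floor, 4 mm above the bench, about 142 mm behind the pin of the tag that belongs to it; it stays where it is
- bin_spacers: loose blue open-fronted stock bin, 155 mm deep, 102 mm wide, 75 mm high (front wall 38 mm), FULL: heaped with aluminium spacers. Origin under the centre of its floor, 4 mm above the bench, about 142 mm behind the pin of the tag that belongs to it; it stays where it is
- bin_bolts: loose blue open-fronted stock bin, 155 mm deep, 102 mm wide, 75 mm high (front wall 38 mm), NOT full: nearly empty, four steel bolts on its floor. Origin under the centre of its floor, 4 mm above the bench, about 142 mm behind the pin of the tag that belongs to it; it stays where it is
- bin_nuts: loose blue open-fronted stock bin, 155 mm deep, 102 mm wide, 75 mm high (front wall 38 mm), NOT full: nearly empty, four brass nuts on its floor. Origin under the centre of its floor, 4 mm above the bench, about 142 mm behind the pin of the tag that belongs to it; it stays where it is
- oil_bottle: bystander: white bottle of cutting oil, 64 mm across, 170 mm high, standing left of the rack; origin at its foot
- paste_tin: bystander: steel tin, 68 mm across, 42 mm high, in front of the rack; origin at its foot
- hammer: bystander: hammer lying right of the rack; origin under its middle
- chip_brush: bystander: brush lying in front of the rack; origin under its middle
- chuck_key: bystander: steel drill chuck key, T-shaped, 70 mm across, 19 mm high, lying in front of the rack; origin under its middle
- try_square: bystander: steel try square, 150 mm blade, lying in front of the rack to the right; origin under its stock
There are look-alikes about, which are no part of the job. Leave any turquoise look-alike of the bin_spacers alone.

How it is judged:
By the outcome, as a careful person would: the job done as asked, in the order asked, and still so for the second after the job is handed in, with the robot touching nothing.
It also fails if it takes over 46 s, if anything falls off the work surface, if the arm or the gripper's body presses on something with over 40 N, if the wrist force passes 120 N, or if a joint passes its speed limit or range.

## Robot

A 7-joint arm with a two-finger parallel gripper is mounted at the origin on the work surface. World frame = base frame: x ahead of the robot, y to its left, z up, the work surface at z = 0. Lengths are in m, angles in degrees, forces in N, time in s.
With the tool pointing down it reaches from about 0.375 to 0.925 m from the base axis. Payload 3.1 kg.
Tool frame: the origin (TCP) lies at the very end of the fingers, on their centre line; the grasp point (between the pads) lies arm.grip_depth behind it (arm.grip_depth is the distance from the TCP to the grasp point, in m); z points along the fingers, x is the direction in which the jaws open and shut, and the axes are right-handed (so a half turn about z gives the same grasp; the last joint's range is limited). The gripper opens to 85 mm and grips with 20 to 120 N. Pads are 22 mm wide; open, the fingers measure 114 mm over their backs; the gripper's body (76 mm by 85 mm) begins 54 mm behind the grasp point. The pads swing forward as they close: fully open they stand 13 mm farther back than shut.
Start: joints at [-79.229, 21.939, 2.515, 91.553, -1.026, 66.532, -2.859], TCP at [0.183, 0.624, 0.231] pointing down, gripper open.
Joint ranges: [-149.38, 149.38], [-23.57, 123.04], [-84.95, 90], [0, 143.3], [-89.99, 269.99], [3.08, 112.72], [-163.45, 163.45]. Speed limits (degrees/s): [159.86, 159.86, 180, 180, 180, 180, 180].

## Interface

Orientations are given as [roll, pitch, yaw] about the fixed x, y, z axes, in that order (R = Rz(yaw) Ry(pitch) Rx(roll)).
In Python, from cell import status, eyes, job, arm gives the robot as it stands. The module is installed in compiled form; this text tells all that it offers.
- The arm moves only by the tool servo_tool, never from a script. Its argument "commands" is a list of rows, each a list of 7 numbers: the shift along the world's x, y, z in m, then the turn, a rotation vector about the world's x, y, z in rad, then the closure, from 0 (fully open) to 1 (shut). A call has 1 to 20 rows; each row is the pose to reach, as a shift and turn from the pose commanded when the call began; what a row does not reach only later rows make up. A row lasts 1/8 s, in which the tool goes at most 62.5 mm and 10.7 degrees, less where a joint would pass 70% of its speed; a pose out of reach is approached as far as the arm can. A call with a gripper value outside its range is refused whole. The fingers move at their own pace and stop on an object; the grip force is fixed at half the most. Time passes only in rows, so rows that repeat a pose let the fingers close. It gives the time, the measured TCP pose, the force and the opening at its end, in the units of the state.
- status.get_obs(): the state, without advancing time (a new reading comes with each control period).
- eyes.read_camera(name): name is "scene" or "top" or "wrist"; returns a dict with "img" (420x560x3 uint8, red, green, blue), "fx", "fy", "cx", "cy" (pixels), "k1" (the pictures are not rectified: a ray, as slopes to the right and down, at radius r is drawn at 1 + k1 r^2 times it, then the intrinsics apply), "pose" (4x4, takes a point from camera to world coordinates). Camera axes: x right, y down, z forward; pixel columns grow to the right and rows downward; lengths in m; the calibration is good to about 2 mm. A picture is of the moment at which its call begins. There is no depth.
- job.close_job(): hands the job in, once; it reports no verdict.
Trained networks look in a picture, given as the dict that the camera call returned (one of the last four; its "shot" number tells which), for a name from the list of things; names that differ only in an ending like _2 or _b are one class to them, and where a whole thing is asked for, a point or a joint stands for the part that bears it (a point fixed in the world has none). Each returns a list of dicts, best first, with "p" (0 to 1); they miss things now and then, are a little off and sometimes report something else, mostly with a low value. They report only what shows in the picture. A call takes as long as a camera call. They do not tell look-alikes from the thing itself.
- eyes.boxes_of(name, picture): "centre" ([row, column] in pixels, amid what is visible of it).
- eyes.tip_of(name, picture): "centre" ([row, column] in pixels: a listed point, or the origin of a listed thing).
The state is a dict: "time_s": time; "q": joint angles; "joint_vel": joint speeds; "tau": joint torques, N m; "position": TCP position; "ee_rot": TCP orientation; "wrist_force": force on the tool from outside, world axes, zero at the start; "torque": the same for the moment, N m; "opening": finger opening in m.
Only numpy, scipy, OpenCV 4.12 (cv2) and the standard library are available. Lean on these libraries where they do the work, as an engineer would, in place of code of your own. Each camera call takes 0.05 s, during which the arm holds its last target.

## Working session

There is one attempt and no reset: what is moved stays moved. The work goes in short steps, Python scripts to look and compute and a tool call to move; the robot and the scene stay as the last step left them, time stands still between calls to the robot, and variables do not carry over. Pictures are saved under pics/ and viewed, and the job is handed in when it is done.

Besides the shell and the picture viewer there is one more tool, called after "Call:" as name(argument=value, ...) on one line, values as JSON. servo_tool: Moves the arm, as the interface text tells. Its arguments: {"type":"object","properties":{"commands":{"type":"array"}},"required":["commands"]}

```bash
mkdir -p pics
cat > h.py <<'E'
import numpy as np, cv2, pickle
from cell import status, eyes, job, arm
def shot(n,f):
    d=eyes.read_camera(n); cv2.imwrite('pics/'+f+'.png',cv2.cvtColor(d['img'],cv2.COLOR_RGB2BGR)); pickle.dump(d,open('pics/'+f+'.pkl','wb')); return d
def und(d,rc):
    K=np.array([[d['fx'],0,d['cx']],[0,d['fy'],d['cy']],[0,0,1.]])
    p=cv2.undistortPoints(np.array([[[rc[1],rc[0]]]],float),K,np.array([d['k1'],0,0,0,0.]))[0,0]
    return p
def ray(d,rc):
    p=und(d,rc); P=np.array(d['pose']); v=P[:3,:3]@np.array([p[0],p[1],1]); return P[:3,3],v/np.linalg.norm(v)
def atz(d,rc,z):
    o,v=ray(d,rc); return o+v*(z-o[2])/v[2]
def tri(obs):
    A=np.zeros((3,3));b=np.zeros(3)
    for d,rc in obs:
        o,v=ray(d,rc);M=np.eye(3)-np.outer(v,v);A+=M;b+=M@o
    x=np.linalg.solve(A,b)
    return x,[np.linalg.norm(np.cross(x-ray(d,rc)[0],ray(d,rc)[1])) for d,rc in obs]
def proj(d,X):
    P=np.array(d['pose']);c=P[:3,:3].T@(np.array(X)-P[:3,3]);a,b=c[0]/c[2],c[1]/c[2];s=1+d['k1']*(a*a+b*b)
    return d['fy']*b*s+d['cy'],d['fx']*a*s+d['cx']
E
python3 - <<'E'
from h import *
np.set_printoptions(precision=4,suppress=True)
print(status.get_obs()); print(arm.grip_depth)
for n in ['scene','top']:
    d=shot(n,n+'0')
    print(n,d['fx'],d['k1'],d['pose'])
    for k in ['tag_a','bracket_a','edge_a','bin_rivets','bin_spacers','bin_bolts','bin_nuts','rack']:
        print(k,'box',[(np.round(r['centre']).tolist(),round(r['p'],2)) for r in eyes.boxes_of(k,d)],'tip',[(np.round(r['centre'],1).tolist(),round(r['p'],2)) for r in eyes.tip_of(k,d)])
E
```

```text
{'time_s': 0.0, 'q': array([-79.2275,  21.9931,   2.5107,  91.6501,  -1.0256,  66.5312,
        -2.8577]), 'joint_vel': array([-0.0581, -0.0097,  0.1188,  0.0501,  0.018 , -0.1233,  0.0017]), 'tau': array([ -0.0001, -43.3459,   1.0245, -24.9516,   0.0106,   0.0116,
        -0.    ]), 'position': array([0.183 , 0.6227, 0.2299]), 'ee_rot': array([179.9921,   0.1518,  73.6305]), 'wrist_force': array([-0.4448,  0.5896, -0.0365]), 'torque': array([ 0.001 , -0.014 ,  0.0192]), 'opening': 0.08560110723949872}
0.0187
scene 509.3967392883348 -0.08319642124465451 [[ 0.3022  0.6661 -0.6818  1.3731]
 [ 0.9532 -0.2135  0.214  -0.2477]
 [-0.003  -0.7146 -0.6995  1.0226]
 [ 0.      0.      0.      1.    ]]Traceback (most recent call last):
  File "<stdin>", line 8, in <module>
ValueError: it knows: bin_bolts, bin_nuts, bin_rivets, bin_spacers, bracket, chip_brush, chuck_key, edge, hammer, oil_bottle, paste_tin, rack, try_square
```

Run:
```python
from h import *
np.set_printoptions(precision=4,suppress=True)
for n in ['scene','top']:
    d=shot(n,n+'1')
    print(n,d['fx'],d['k1'],d['pose'])
    for k in ['bracket','edge','bin_rivets','bin_spacers','bin_bolts','bin_nuts','rack']:
        print(k,'box',[(np.round(r['centre']).tolist(),round(r['p'],2)) for r in eyes.boxes_of(k,d)],'tip',[(np.round(r['centre'],1).tolist(),round(r['p'],2)) for r in eyes.tip_of(k,d)])
```

```text
scene 509.3967392883348 -0.08319642124465451 [[ 0.3022  0.6661 -0.6818  1.3731]
 [ 0.9532 -0.2135  0.214  -0.2477]
 [-0.003  -0.7146 -0.6995  1.0226]
 [ 0.      0.      0.      1.    ]]
bracket box [([235.0, 265.0], 0.97), ([227.0, 303.0], 0.95), ([248.0, 216.0], 0.93), ([217.0, 350.0], 0.86), ([206.0, 118.0], 0.17)] tip [([230.7, 305.1], 0.94), ([254.4, 211.8], 0.93), ([243.4, 263.4], 0.89), ([226.3, 344.7], 0.74), ([302.1, 227.9], 0.25)]
edge box [([212.0, 357.0], 0.92), ([232.0, 268.0], 0.89), ([227.0, 299.0], 0.59), ([242.0, 220.0], 0.55)] tip [([221.2, 295.8], 0.58), ([205.3, 363.8], 0.58), ([225.4, 276.0], 0.56), ([235.2, 224.5], 0.56)]
bin_rivets box [([296.0, 227.0], 0.91), ([260.0, 370.0], 0.59)] tip [([230.1, 209.5], 0.73), ([302.2, 224.2], 0.66)]
bin_spacers box [([143.0, 350.0], 0.93), ([260.0, 372.0], 0.87), ([186.0, 406.0], 0.84)] tip [([263.7, 370.3], 0.86), ([145.7, 354.1], 0.71), ([188.8, 405.3], 0.63)]
bin_bolts box [([282.0, 276.0], 0.79)] tip [([289.9, 275.4], 0.93)]
bin_nuts box [([270.0, 329.0], 0.67)] tip [([275.8, 321.7], 0.81), ([245.6, 283.8], 0.18)]
rack bo
[... 506 characters left out ...]
 ([198.0, 295.0], 0.64), ([203.0, 344.0], 0.53), ([159.0, 142.0], 0.53)] tip [([198.9, 335.5], 0.92), ([193.6, 286.9], 0.86), ([195.2, 185.2], 0.78), ([193.4, 264.4], 0.62)]
bin_rivets box [([146.0, 351.0], 0.6), ([197.0, 198.0], 0.5)] tip [([153.5, 350.4], 0.59)]
bin_spacers box [([144.0, 204.0], 0.86), ([323.0, 137.0], 0.76), ([234.0, 112.0], 0.72)] tip [([234.5, 116.1], 0.89), ([322.5, 139.3], 0.86), ([150.7, 207.2], 0.58)]
bin_bolts box [([144.0, 303.0], 0.91)] tip [([199.0, 338.5], 0.63), ([151.3, 301.7], 0.58)]
bin_nuts box [([141.0, 251.0], 0.76)] tip [([148.7, 253.4], 0.97)]
rack box [([184.0, 281.0], 0.87), ([201.0, 344.0], 0.56)] tip [([202.3, 275.1], 0.67), ([194.1, 287.0], 0.39)]
```

View pics/scene0.png

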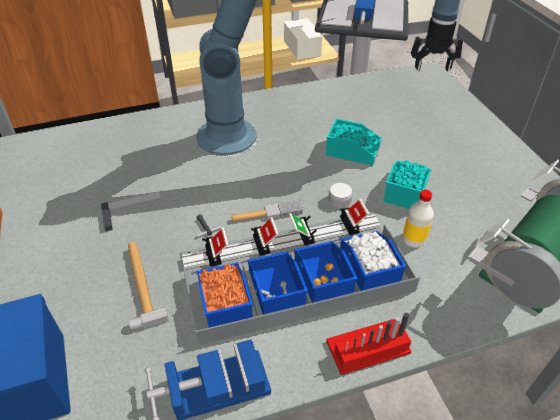

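View pics/top1.png

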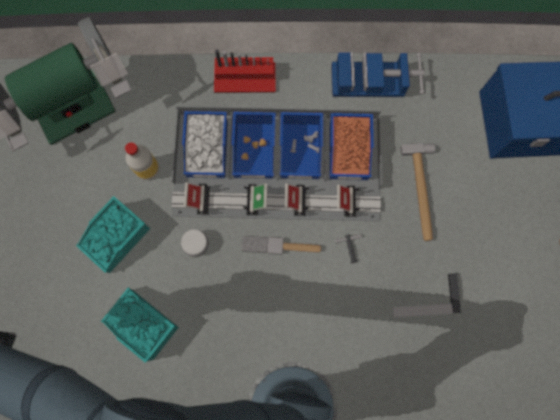

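Run:
```python
from h import *
np.set_printoptions(precision=4,suppress=True)
S=pickle.load(open('pics/scene1.pkl','rb'));T=pickle.load(open('pics/top1.pkl','rb'))
br=[((226.3,344.7),(195,198)),((230.7,305.1),(197.8,252.5)),((243.4,263.4),(202.8,297.1)),((254.4,211.8),(202.2,350.9))]
ed=[((205.3,363.8),(195.2,185.2)),((221.2,295.8),(193.4,264.4)),((225.4,276),(193.6,286.9)),((235.2,224.5),(198.9,335.5))]
for n,L in [('br',br),('ed',ed)]:
    for a,b in L: print(n,*tri([(S,a),(T,b)]),'zfix',atz(S,a,.016 if n=='br' else .077),atz(T,b,.016 if n=='br' else .077))
for n,a,b in [('spacers',(263.7,370.3),(150.7,207.2)),('nuts',(275.8,321.7),(148.7,253.4)),('bolts',(289.9,275.4),(151.3,301.7)),('rivets',(302.2,224.2),(153.5,350.4))]:
    print(n,*tri([(S,a),(T,b)]))
c1=cv2.resize(S['img'][185:335,170:430],None,fx=3,fy=3,interpolation=3)
c2=cv2.resize(T['img'][95:225,160:395],None,fx=3.3,fy=3.3,interpolation=3)
cv2.imwrite('pics/c1.png',c1[:,:,::-1]);cv2.imwrite('pics/c2.png',c2[:,:,::-1])
```

```text
br [0.5244 0.2206 0.0198] [np.float64(0.01569466899344008), np.float64(0.01569466899344001)] zfix [0.5201 0.206  0.016 ] [0.5302 0.2366 0.016 ]
br [0.5168 0.0934 0.0324] [np.float64(0.0010589454367010598), np.float64(0.00105894543670105)] zfix [0.5025 0.098  0.016 ] [0.5214 0.0953 0.016 ]
br [ 0.5081 -0.0203  0.0113] [np.float64(0.0004570746841626846), np.float64(0.00045707468416266545)] zfix [ 0.512  -0.0218  0.016 ] [ 0.507  -0.0197  0.016 ]
br [ 0.5075 -0.1592  0.0154] [np.float64(0.0003290187993362362), np.float64(0.00032901879933624014)] zfix [ 0.5079 -0.1595  0.016 ] [ 0.5074 -0.1588  0.016 ]
ed [0.5143 0.2586 0.0748] [np.float64(0.0004557361371193174), np.float64(0.00045573613711924656)] zfix [0.5163 0.257  0.077 ] [0.5139 0.2587 0.077 ]
ed [0.5168 0.064  0.0775] [np.float64(0.0012679375311951881), np.float64(0.001267937531195218)] zfix [0.5165 0.0654 0.077 ] [0.5166 0.0628 0.077 ]
ed [0.5159 0.0096 0.0783] [np.float64(0.002450948040815177), np.float64(0.002450948040815165)] zfix [0.5152 0.0124 0.077 ] [0.5156 0.0072 0.077 ]
ed [ 0.5023 -0.1167  0.0696] [np.float64(0.0034362315604616017), np.float64(0.003436231560461579)] zfix [ 0.5082 -0.121   0.077 ] [ 0.501  -0.1125  0.077 ]
spacers [0.6548 0.2188 0.0076] [np.float64(0.0022486299799665257), np.float64(0.0022486299799664767)]
nuts [0.6561 0.0906 0.0111] [np.float64(0.003079020637477306), np.float64(0.003079020637477275)]
bolts [ 0.6531 -0.0339 -0.0007] [np.float64(0.0010640280098243064), np.float64(0.0010640280098243692)]
rivets [ 0.6474 -0.1636 -0.0046] [np.float64(0.002206065220178967), np.float64(0.002206065220178973)]
```

View pics/c1.png

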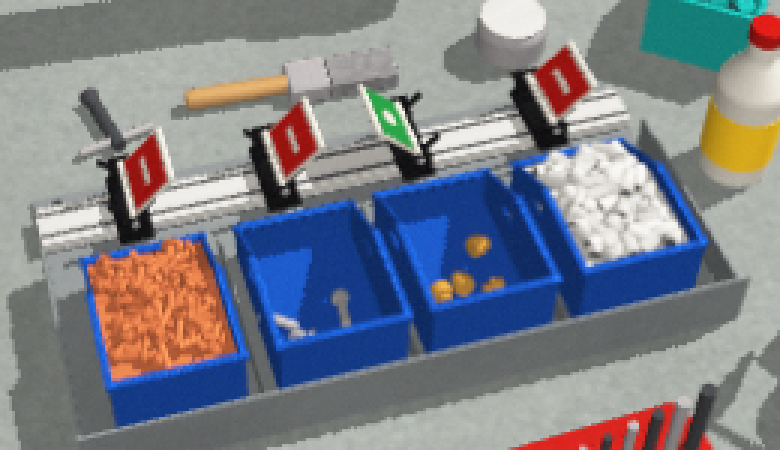

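View pics/c2.png

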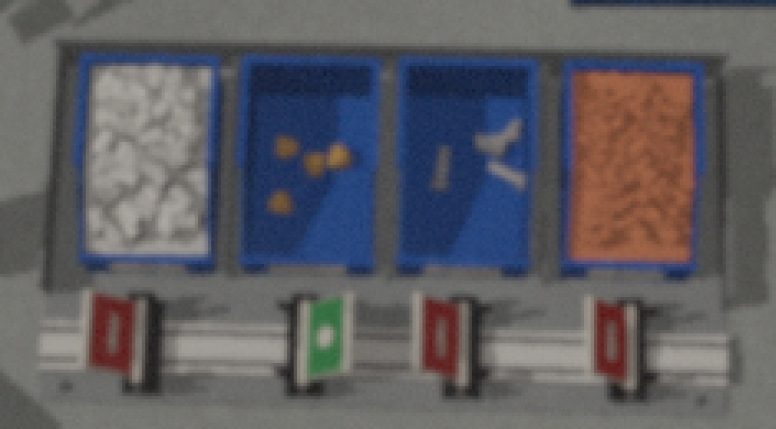

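Call:
servo_tool(commands=[[0.02, -0.04, 0.05, 0, 0, -0.1, 1], [0.247, -0.533, 0.1, 0, 0, -1.3, 1], [0.247, -0.533, 0.1, 0, 0, -1.3, 1], [0.247, -0.533, 0.1, 0, 0, -1.3, 1], [0.247, -0.533, 0.1, 0, 0, -1.3, 1], [0.247, -0.533, 0.1, 0, 0, -1.3, 1], [0.247, -0.533, 0.1, 0, 0, -1.3, 1], [0.247, -0.533, 0.1, 0, 0, -1.3, 1], [0.247, -0.533, 0.1, 0, 0, -1.3, 1], [0.247, -0.533, 0.1, 0, 0, -1.3, 1], [0.247, -0.533, 0.1, 0, 0, -1.3, 1], [0.247, -0.533, 0.1, 0, 0, -1.3, 1], [0.247, -0.533, 0.1, 0, 0, -1.3, 1], [0.247, -0.533, 0.1, 0, 0, -1.3, 1], [0.247, -0.533, 0.1, 0, 0, -1.3, 1], [0.247, -0.533, 0.1, 0, 0, -1.3, 1]])

```text
time_s: 3.6
position: [0.4301, 0.0909, 0.3312]
ee_rot: [180.0, 0.0, -0.8]
wrist_force: [0.1, 0.5, 0.1]
opening: -0.0001
```

Run:
```python
from h import *
np.set_printoptions(precision=4,suppress=True)
o=status.get_obs();print(o['time_s'],o['position'],o['ee_rot'],o['opening'],o['q'])
d=shot('wrist','w0');print(d['pose'])
for k in ['bracket','edge']:
    print(k,'tip',[(np.round(r['centre'],1).tolist(),round(r['p'],2),atz(d,r['centre'],.016 if k=='bracket' else .077)) for r in eyes.tip_of(k,d)])
```

```text
3.6 [0.4301 0.0909 0.3312] [179.9895   0.0086  -0.814 ] -6.66609543799519e-05 [-53.8953  -9.3641  33.1899 112.6443   5.2906  75.2852 -23.219 ]
[[ 0.9999 -0.0134 -0.0046  0.431 ]
 [-0.0142 -0.9498 -0.3125  0.1708]
 [-0.0002  0.3126 -0.9499  0.4741]
 [ 0.      0.      0.      1.    ]]
bracket tip [([236.1, 331.9], 0.91, array([ 0.5095, -0.0234,  0.016 ])), ([57.6, 344.8], 0.9, array([0.5165, 0.2249, 0.016 ])), ([155.1, 337.5], 0.67, array([0.5128, 0.1003, 0.016 ])), ([306.8, 327.4], 0.63, array([ 0.5066, -0.1495,  0.016 ]))]
edge tip [([227.8, 341.8], 0.87, array([0.5117, 0.0141, 0.077 ])), ([15.0, 355.1], 0.69, array([0.5139, 0.2586, 0.077 ])), ([197.2, 342.2], 0.58, array([0.5102, 0.0561, 0.077 ])), ([314.6, 337.9], 0.49, array([ 0.5121, -0.1201,  0.077 ]))]
```

View pics/w0.png

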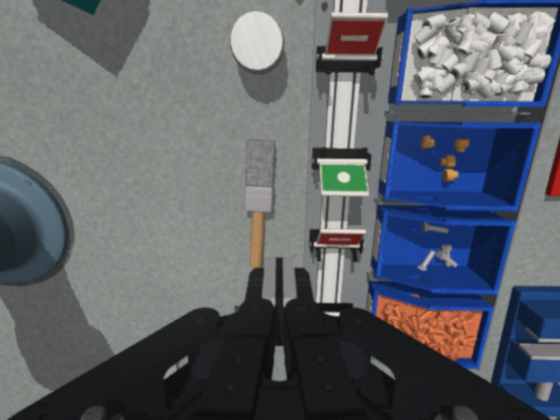

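Call:
servo_tool(commands=[[0.082, -0.054, -0.04, 0, 0, -0.005, 1], [0.082, -0.054, -0.1, 0, 0, -0.005, 1], [0.082, -0.054, -0.15, 0, 0, -0.005, 1], [0.082, -0.054, -0.2, 0, 0, -0.005, 1], [0.082, -0.054, -0.22, 0, 0, -0.005, 1], [0.082, -0.054, -0.22, 0, 0, -0.005, 1], [0.082, -0.054, -0.22, 0, 0, -0.005, 1]])

```text
time_s: 4.62
position: [0.5135, 0.0368, 0.1125]
ee_rot: [-180.0, -0.1, -1.1]
wrist_force: [0.8, -0.5, 0.5]
opening: -0.0001
```

Run:
```python
from h import *
np.set_printoptions(precision=4,suppress=True)
d=shot('wrist','w1');s=shot('scene','s1')
cv2.imwrite('pics/s1c.png',cv2.resize(s['img'][150:300,170:430],None,fx=3,fy=3,interpolation=3)[:,:,::-1])
for k in ['bracket','edge']:
    print(k,'tip',[(np.round(r['centre'],1).tolist(),round(r['p'],2),atz(d,r['centre'],.016 if k=='bracket' else .077)) for r in eyes.tip_of(k,d)])
```

```text
bracket tip [([129.6, 280.2], 0.79, array([0.5157, 0.0988, 0.016 ]))]
edge tip [([210.7, 276.1], 0.73, array([0.5122, 0.0575, 0.077 ]))]
```

View pics/w1.png

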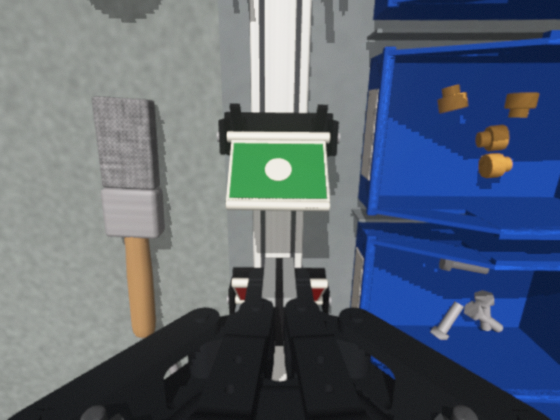

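View pics/s1c.png

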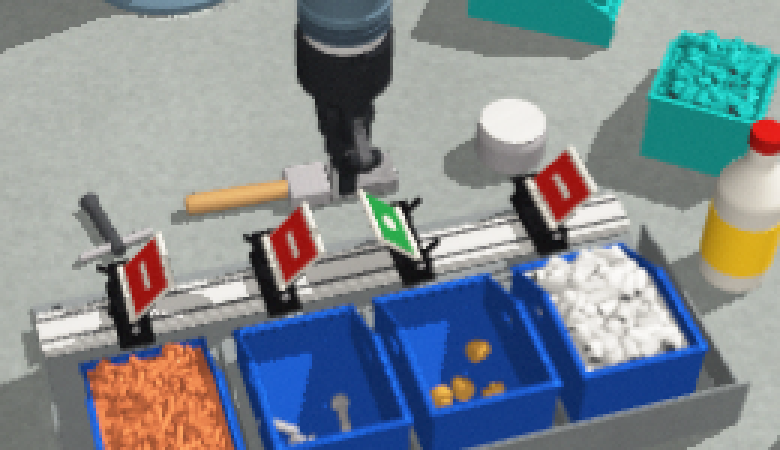

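Call:
servo_tool(commands=[[0, 0, -0.025, 0, 0, 0, 1], [0, 0, -0.044, 0, 0, 0, 1], [0, 0, -0.044, 0, 0, 0, 1], [0, 0.008, -0.044, 0, 0, 0, 1], [0, 0.016, -0.044, 0, 0, 0, 1], [0, 0.024, -0.044, 0, 0, 0, 1], [0, 0.032, -0.044, 0, 0, 0, 1], [0, 0.04, -0.044, 0, 0, 0, 1], [0, 0.048, -0.044, 0, 0, 0, 1], [0, 0.056, -0.044, 0, 0, 0, 1], [0, 0.062, -0.044, 0, 0, 0, 1], [0, 0.068, -0.044, 0, 0, 0, 1], [0, 0.068, -0.044, 0, 0, 0, 1]])

```text
time_s: 6.45
position: [0.5123, 0.1053, 0.0673]
ee_rot: [-180.0, -0.0, -1.1]
wrist_force: [0.2, -0.5, -0.0]
opening: -0.0002
```

Run:
```python
from h import *
d=shot('wrist','w2');s=shot('scene','s2')
cv2.imwrite('pics/s2c.png',cv2.resize(s['img'][150:300,170:430],None,fx=3,fy=3,interpolation=3)[:,:,::-1])
```

```text
(no output)
```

View pics/w2.png

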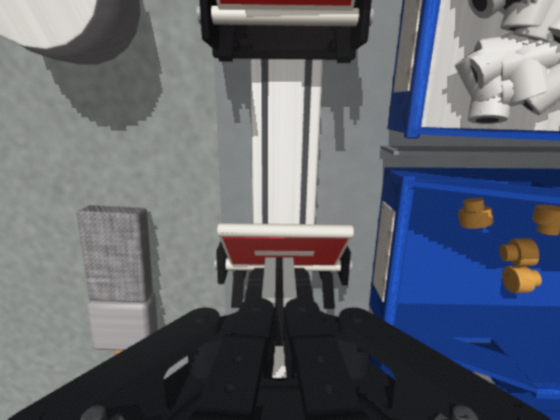

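View pics/s2c.png

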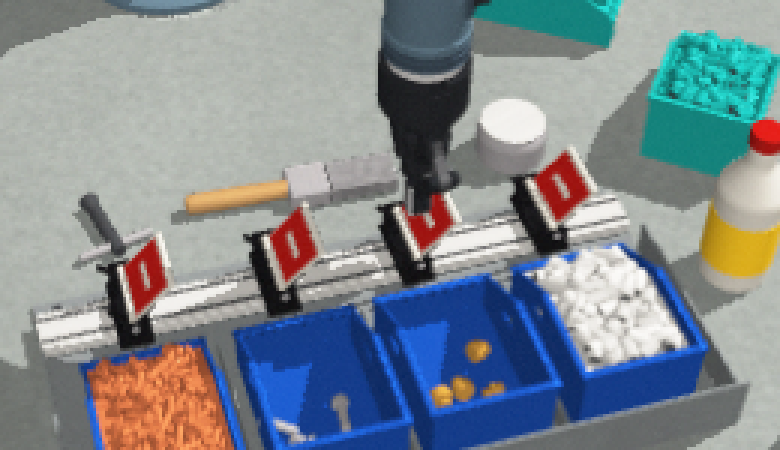

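Run:
```python
from h import *
np.set_printoptions(precision=4,suppress=True)
for n in ['scene','top']:
    d=eyes.read_camera(n)
    for k in ['oil_bottle','edge','bracket']:
        r=eyes.tip_of(k,d)
        print(n,k,[(np.round(x['centre'],1).tolist(),round(x['p'],2),atz(d,x['centre'],{'oil_bottle':0,'edge':.077,'bracket':.016}[k])) for x in r])
```

```text
scene oil_bottle [([240.5, 412.1], 0.87, array([0.6113, 0.3664, 0.    ]))]
scene edge [([203.9, 365.2], 0.87, array([0.5125, 0.2628, 0.077 ])), ([224.4, 276.5], 0.76, array([0.5122, 0.0147, 0.077 ])), ([217.7, 322.7], 0.69, array([0.5259, 0.136 , 0.077 ])), ([235.1, 227.4], 0.61, array([ 0.51  , -0.1139,  0.077 ]))]
scene bracket [([232.4, 302.8], 0.94, array([0.5065, 0.09  , 0.016 ])), ([225.6, 345.0], 0.8, array([0.5179, 0.2078, 0.016 ])), ([245.2, 260.3], 0.78, array([ 0.5156, -0.0314,  0.016 ])), ([267.0, 366.9], 0.75, array([0.6681, 0.2046, 0.016 ])), ([252.3, 210.4], 0.66, array([ 0.4998, -0.1615,  0.016 ]))]
top oil_bottle [([167.3, 150.0], 0.64, array([0.612 , 0.3697, 0.    ]))]
top edge [([194.7, 286.2], 0.8, array([0.5128, 0.009 , 0.077 ])), ([195.0, 183.8], 0.79, array([0.5144, 0.2622, 0.077 ])), ([197.1, 336.2], 0.74, array([ 0.5056, -0.1143,  0.077 ]))]
top bracket [([202.8, 348.6], 0.96, array([ 0.5058, -0.1528,  0.016 ])), ([202.9, 300.6], 0.89, array([ 0.5067, -0.0287,  0.016 ])), ([196.9, 201.8], 0.73, array([0.525 , 0.2266, 0.016 ])), ([148.7, 204.5], 0.68, array([0.6567, 0.2228, 0.016 ])), ([199.4, 254.0], 0.66, array([0.5171, 0.0914, 0.016 ]))]
```

Call:
servo_tool(commands=[[0, -0.008, 0.02, 0, 0, 0, 1], [0, -0.008, 0.07, 0, 0, 0, 1], [-0.008, 0.04, 0.1, 0, 0, 0, 1], [-0.008, 0.095, 0.1, 0, 0, 0, 1], [-0.008, 0.15, 0.1, 0, 0, 0, 1], [-0.008, 0.186, 0.09, 0, 0, 0, 1], [-0.008, 0.186, 0.06, 0, 0, 0, 1], [-0.008, 0.186, 0.04, 0, 0, 0, 1], [-0.008, 0.186, 0.04, 0, 0, 0, 1]])

```text
time_s: 8.07
position: [0.5033, 0.2885, 0.1062]
ee_rot: [179.8, 0.1, -1.3]
wrist_force: [-0.1, 0.1, -0.4]
opening: -0.0003
```

Run:
```python
from h import *
print(status.get_obs()['q'])
d=shot('wrist','w3');s=shot('scene','s3')
cv2.imwrite('pics/s3c.png',cv2.resize(s['img'][120:270,230:490],None,fx=3,fy=3,interpolation=3)[:,:,::-1])
```

```text
[-62.48363644  26.17370153  35.00863527 108.33052804 -18.7969989
  51.49590477 -19.5722755 ]
```

View pics/s3c.png

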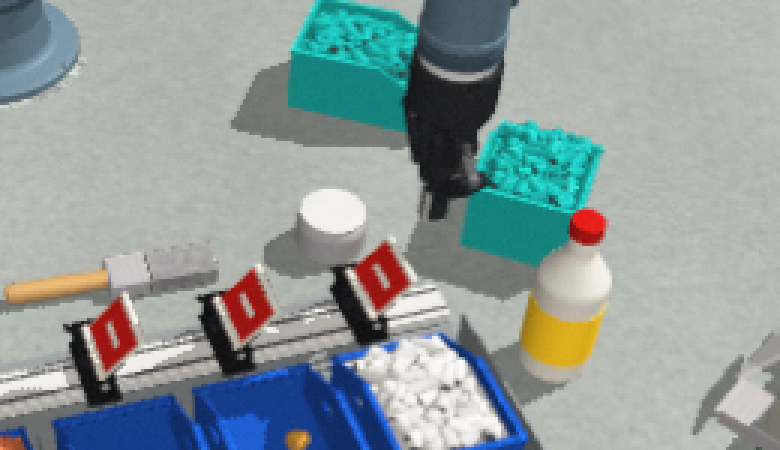

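Call:
servo_tool(commands=[[0, 0, -0.025, 0, 0, 0, 1], [0, 0, -0.04, 0, 0, 0, 1], [0, 0, -0.04, 0, 0, 0, 1], [0, -0.008, -0.04, 0, 0, 0, 1], [0, -0.016, -0.04, 0, 0, 0, 1], [0, -0.024, -0.04, 0, 0, 0, 1], [0, -0.032, -0.04, 0, 0, 0, 1], [0, -0.04, -0.04, 0, 0, 0, 1], [0, -0.048, -0.04, 0, 0, 0, 1], [0, -0.056, -0.04, 0, 0, 0, 1], [0, -0.064, -0.04, 0, 0, 0, 1], [0, -0.071, -0.04, 0, 0, 0, 1], [0, -0.071, -0.04, 0, 0, 0, 1], [0, -0.071, -0.04, 0, 0, 0, 1]])

```text
time_s: 9.93
position: [0.5042, 0.22, 0.0673]
ee_rot: [-180.0, -0.0, -1.1]
wrist_force: [-0.1, -1.2, -0.3]
opening: -0.0001
```

Run:
```python
from h import *
d=shot('wrist','w4');s=shot('scene','s4')
cv2.imwrite('pics/s4c.png',cv2.resize(s['img'][150:300,170:430],None,fx=3,fy=3,interpolation=3)[:,:,::-1])
```

```text
(no output)
```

View pics/s4c.png

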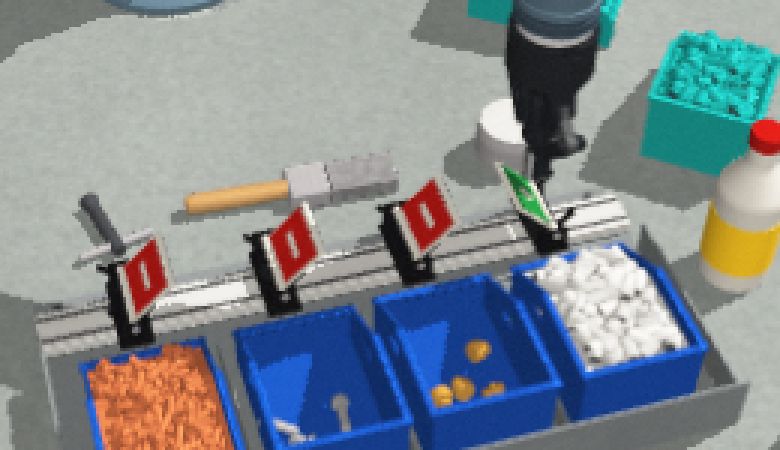

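Call:
servo_tool(commands=[[0, 0.008, 0.02, 0, 0, 0, 1], [0, 0.008, 0.07, 0, 0, 0, 1], [0, -0.04, 0.1, 0, 0, 0, 1], [0, -0.1, 0.1, 0, 0, 0, 1], [0, -0.16, 0.1, 0, 0, 0, 1], [0, -0.22, 0.1, 0, 0, 0, 1], [0, -0.28, 0.1, 0, 0, 0, 1], [0, -0.306, 0.08, 0, 0, 0, 1], [0, -0.306, 0.045, 0, 0, 0, 1], [0, -0.306, 0.045, 0, 0, 0, 1], [0, -0.306, 0.045, 0, 0, 0, 1]])

```text
time_s: 11.4
position: [0.5049, -0.0859, 0.113]
ee_rot: [180.0, -0.0, -1.1]
wrist_force: [0.8, -0.1, 0.6]
opening: -0.0
```

Run:
```python
from h import *
d=shot('wrist','w5');s=shot('scene','s5')
cv2.imwrite('pics/s5c.png',cv2.resize(s['img'][150:300,170:430],None,fx=3,fy=3,interpolation=3)[:,:,::-1])
r=eyes.tip_of('edge',d);print([(x['centre'],atz(d,x['centre'],.077)) for x in r])
```

```text
[([66.4, 292.8], array([0.51358258, 0.01149264, 0.077     ]))]
```

View pics/s5c.png

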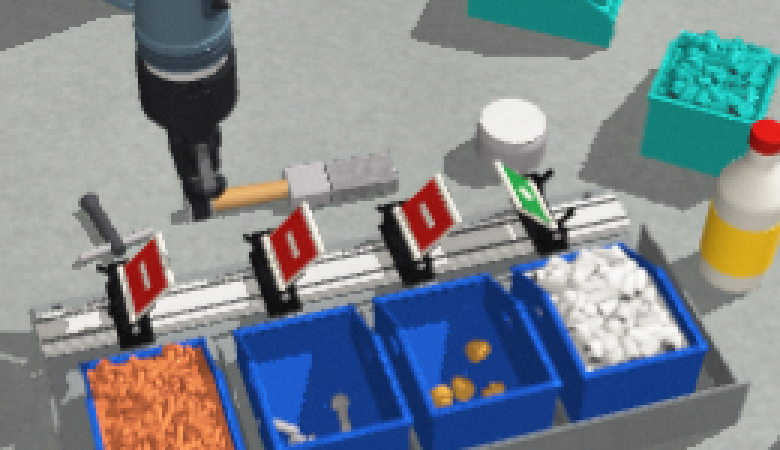

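View pics/w5.png

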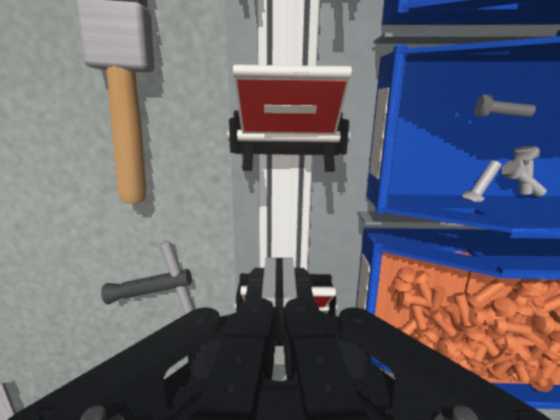

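Run:
```python
from h import *
d=pickle.load(open('pics/w5.pkl','rb'))
for p in [(290,325),(283,255),(73,290),(137,290)]: print(p,atz(d,p,.077),atz(d,p,.040))
print(proj(d,(.508,-.114,.077)),proj(d,(.504,-.0859,.113)))
```

```text
(290, 325) [ 0.53331827 -0.11882854  0.077     ] [ 0.53895839 -0.14216445  0.04      ]
(283, 255) [ 0.4891886  -0.11297468  0.077     ] [ 0.48569982 -0.13509963  0.04      ]
(73, 290) [0.51214297 0.0084582  0.077     ] [0.51340265 0.01145349 0.04      ]
(137, 290) [ 0.51190926 -0.02339242  0.077     ] [ 0.5131206  -0.02698592  0.04      ]
(np.float64(283.9224362338731), np.float64(284.93038572085817)) (np.float64(272.7662253082191), np.float64(277.5044479487645))
```

Call:
servo_tool(commands=[[0, 0, -0.025, 0, 0, 0, 1], [0, 0, -0.045, 0, 0, 0, 1], [0, 0, -0.045, 0, 0, 0, 1], [0, -0.008, -0.045, 0, 0, 0, 1], [0, -0.016, -0.045, 0, 0, 0, 1], [0, -0.024, -0.045, 0, 0, 0, 1], [0, -0.032, -0.045, 0, 0, 0, 1], [0, -0.04, -0.045, 0, 0, 0, 1], [0, -0.048, -0.045, 0, 0, 0, 1], [0, -0.056, -0.045, 0, 0, 0, 1], [0, -0.064, -0.045, 0, 0, 0, 1], [0, -0.071, -0.045, 0, 0, 0, 1], [0, -0.071, -0.045, 0, 0, 0, 1], [0, -0.071, -0.045, 0, 0, 0, 1]])

```text
time_s: 13.3
position: [0.5042, -0.1571, 0.0672]
ee_rot: [-180.0, 0.0, -1.1]
wrist_force: [0.5, 0.2, -0.2]
opening: 0.0001
```

Run:
```python
from h import *
s=shot('scene','s6')
cv2.imwrite('pics/s6c.png',cv2.resize(s['img'][150:300,170:430],None,fx=3,fy=3,interpolation=3)[:,:,::-1])
```

```text
(no output)
```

View pics/s6c.png

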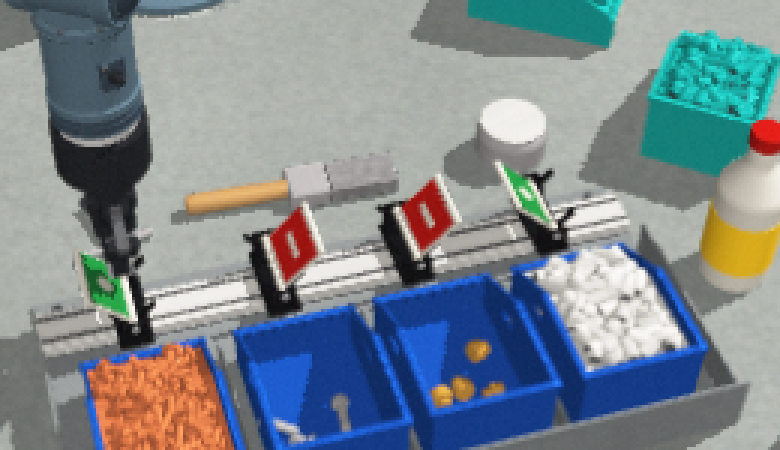

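All three are turned; I'll withdraw and check.

Call:
servo_tool(commands=[[0, 0.008, 0.02, 0, 0, 0, 1], [0, 0.008, 0.07, 0, 0, 0, 1], [-0.03, 0.008, 0.12, 0, 0, 0, 1], [-0.06, 0.008, 0.17, 0, 0, 0, 1], [-0.1, 0.008, 0.2, 0, 0, 0, 1], [-0.1, 0.008, 0.2, 0, 0, 0, 1], [-0.1, 0.008, 0.2, 0, 0, 0, 1]])

```text
time_s: 14.22
position: [0.4044, -0.1485, 0.267]
ee_rot: [-179.9, -0.1, -1.1]
wrist_force: [1.1, 0.6, -0.7]
opening: 0.0002
```

Run:
```python
from h import *
s=shot('scene','s7');t=shot('top','t7')
a=cv2.resize(s['img'][150:340,90:460],None,fx=2.1,fy=2.1);b=cv2.resize(t['img'][95:225,160:395],None,fx=1.5,fy=1.5)
o=np.zeros((600,800,3),np.uint8);o[:a.shape[0],:a.shape[1]]=a;o[400:400+b.shape[0],:b.shape[1]]=b
cv2.imwrite('pics/f7.png',o[:,:,::-1])
```

```text
(no output)
```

View pics/f7.png

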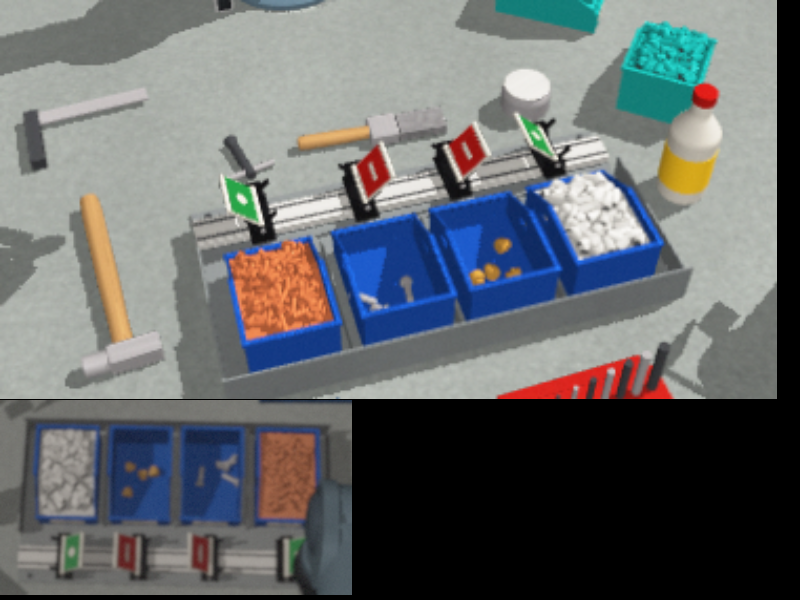

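The enlarged view shows a green tag at both full bins (crop pixels 240,198 and 535,135) and a red tag at both nearly empty bins (370,172 and 467,150). Nothing else has moved, so I'm handing in.

```bash
python3 -c "
from h import *
print(job.close_job())"
```

```text
the job is handed in; nothing more can be done
None
```

The stock tags are up to date and the job is handed in, at about 14.3 s on the robot's clock. Working with the fingers shut, I pushed over the three wrong tags:
- **Nuts bin:** green to red.
- **Spacers bin:** red to green.
- **Rivets bin:** red to green.

The bolts tag was already red and I did not touch it.

**Last checks:** The final scene picture shows green at the rivets and spacers bins and red at the bolts and nuts bins, with all four tags at their stops. The bins and the bystanders visible in that crop look unmoved; I judged this by eye and did not measure it. The try square was never checked. The arm is clear of everything, and the wrist force was never above about 1.5 N at the readings I took.

**Disagreements:** The camera estimates of the tag edges differed by up to about 8 mm between views, which was within the clearances I used. In the last top picture the arm partly hid the rivets tag, so that one is confirmed mainly from the scene camera.

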